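Empty the sealing machine's catch tray into the tote

ROBOT

A 6-joint arm with a two-finger parallel gripper is mounted at the origin on the work surface. World frame = base frame: x ahead of the robot, y to its left, z up, the work surface at z = 0. Lengths are in mm, angles in rad, forces in N, time in s.
With the tool pointing down it reaches from about 300 to 1000 mm from the base axis. Payload 5.1 kg.
Tool frame: the origin (TCP) lies midway between the tips of the shut fingers; the grasp point (between the pads) lies 19 mm behind it; z points along the fingers, y is the line along which they close (so a half turn about z gives the same grasp; the last joint's range is limited). The gripper opens to 95 mm and grips with 3 to 60 N. Pads are 20 mm wide; open, the fingers measure 119 mm over their backs; the gripper's body (75 mm by 180 mm) begins 59 mm behind the grasp point.
Start: joints at [1.153, 0.124, 1.65, -0, 1.367, -0.083], TCP at [213.598, 613.89, 214.656] pointing down, gripper open.
Joint ranges: [-2.61, 2.61], [-1.02, 2.33], [0.03, 2.71], [-1.35, 4.49], [0.32, 2.68], [-2.91, 2.91]. Speed limits (rad/s): [2.57, 2.57, 3.14, 3.14, 3.14, 3.14].

INTERFACE

Orientations are given as a rotation vector (axis times angle).
In Python, from station import monitor, viewer, order gives the robot as it stands. The module is installed in compiled form; this text tells all that it offers.
- The arm moves only by the shell command python3 -m jog 'ROWS' [FORCE]. ROWS is JSON, a list of rows, each a list of 5 numbers: the closure, from -1 (fully open) to 1 (shut), then the shift along the world's x, y, z each as a share of 400 mm, from -1 to 1, then the turn about the world's z as a share of pi/2 rad, from -1 to 1. A call has 1 to 20 rows; each row is the pose to reach, as a shift and turn from the pose commanded when the call began; what a row does not reach only later rows make up. A row lasts 1/8 s, in which the tool goes at most 62.5 mm and 10.7 degrees, less where a joint would pass 70% of its speed; a pose out of reach is approached as far as the arm can. A call with a number of a shift or a turn outside -1 to 1 is refused whole. A call with a gripper value outside its range is refused whole. The fingers move at their own pace and stop on an object; FORCE is the grip in N (left out, the last holds). Time passes only in rows, so rows that repeat a pose let the fingers close. It gives the time, the measured TCP pose, the force, the opening and the grip force at its end, in the units of the state.
- monitor.get_obs(): the state, without advancing time (a new reading comes with each control period).
- viewer.snapshot(name): name is "scene" or "top"; returns a dict with "frame" (480x640x3 uint8, blue, green, red), "fovy" (degrees; the focal length in pixels is half the picture's height over the tangent of half this angle, whatever the lens; pixels are square), "cx", "cy" (the principal point, pixels), "dist" ([k1, k2, p1, p2, k3] as OpenCV has them; the pictures are not rectified), "cam_to_world" (4x4, takes a point from camera to world coordinates). Camera axes: x right, y down, z forward; pixel columns grow to the right and rows downward; lengths in mm; the calibration is good to about 2 mm. A picture is of the moment at which its call begins. There is no depth.
- order.close_job(): hands the job in; it is judged then, once.
The state is a dict: "clock": time; "qpos": joint angles; "joint_vel": joint speeds; "effort": joint torques, N m; "eef_pos": TCP position; "ee_rot": TCP orientation; "wrist_force": force on the tool from outside, world axes, zero at the start; "wrist_torque": the same for the moment, N m; "grip_width": opening from 0.0 (shut) to 1.0 (fully open); "grip_force": force on a finger pad.
Only numpy, scipy, OpenCV 4.12 (cv2) and the standard library are available. Lean on these libraries where they do the work, as an engineer would, in place of code of your own. Each camera call takes 0.05 s, during which the arm holds its last target. There are 200 camera calls.

TASK

Collect the three finished packs from the sealing machine's sloping catch tray, the cream carton, the dark carton beneath it and the teal gift case with the carrying handle, and set them gently, not dropped, in the blue tote: both cartons lying flat and the case upright, all standing directly on the tote's floor. Leave the red test puck in the tray, the carton that is already in the tote and everything else on the counter where they are.

Things in the scene. Friction and masses are not known exactly. Their poses are not given: they have to be found in the camera images.
- tray: Steel catch tray, grey non-slip floor, fixed, sloping 0.40 rad down towards the robot. Origin: on the floor's top face, 115 mm above the table; x uphill, y left, z square out of the floor. Floor x -0.130 to 0.110, y -0.180 to 0.180; rims 3 mm thick, 22 mm high, at the low end and sides. Packs lie flat on the slope by friction.
- hood_edge (a point): Middle of the front lower edge of the clear guard hood (steel frame, 400 mm wide across the tray, 60 mm high, 70 mm deep) over the tray's top end; this edge lies 205 mm above the table and 70 mm (horizontally) uphill of the tray's origin. Behind and under it the fixed white machine: face 30 mm further back than this edge, 440 mm wide, 200 mm deep, 170 mm high.
- carton_under: Dark brown rigid carton of chocolates with a gold band, 46 x 92 x 34 mm (its x, y, z), about 0.14 kg, lying flat on the tray's floor under the cream carton. Origin: centre of its underside; z is square to its large faces, y along its length. At the start its y runs roughly across the tray.
- carton_top: Cream rigid carton with a dark band, 46 x 92 x 34 mm (its x, y, z), about 0.14 kg, stacked on the dark carton, not quite square to it. Origin: centre of its underside; axes as on the dark carton.
- carton_under_center (a point): Centre of the dark carton, 17 mm above its underside.
- carton_top_center (a point): Centre of the cream carton, 17 mm above its underside.
- case: Teal gift case, gold line, about 0.25 kg, 96 x 100 x 44 mm (x, y, z), too wide to grip, flat on the tray's floor, beside the cartons, on either side. On its lid a rigid black handle: bar 80 mm long along y, 10 x 10 mm, 28 mm clear above the lid, on two posts at y = -0.036 and 0.036; its top 82 mm above the case's underside. Origin: centre of underside; z up through the handle.
- case_handle (a point): Middle of the handle's bar, 77 mm above the underside of the case; the bar runs along the case's y.
- puck: Red plastic test puck, 32 mm across, 14 mm thick, lying loose on the low part of the tray's floor; it stays there. Origin: centre of its underside.
- tote: Blue open tote, fixed, 340 x 240 mm outside (its x, y), 64 mm high, walls and floor 4 mm thick, standing on the table. Origin: centre of its underside; the free part of its floor is towards its +x end.
- packed: Dark carton with a gold band, 46 x 92 x 34 mm (its x, y, z), already packed: it lies flat at the tote's -x end, its length across the tote, and stays there. Origin: centre of its underside.
- jar: Amber glass jar with a brass cap, 60 mm across, 120 mm high, loose on the table between tray and tote. Origin: centre of its underside.
- tin: Aluminium tin, 70 mm across, 80 mm high, loose, behind the jar. Origin: centre of its underside.
- cup: White cup, 72 mm across, 85 mm high, loose, left of the tray. Origin: centre of its underside.
- bowl: Steel bowl, 120 mm across, 60 mm high, loose, left of the tray near the robot. Origin: centre of its underside.
- palette: Palette knife, 260 mm long, lying loose left of the tray near the robot. Origin: at its middle, on its underside.
Mind the look-alikes: they are no part of the job. What is shaped like the case but brown or pink is not meant.

How it is judged:
By the outcome, as a careful person would: the job done as asked, in the order asked, and still so for the second after the job is handed in, with the robot touching nothing.
It also fails if it takes over 72 s, if anything falls off the work surface, if the arm or the gripper's body presses on something with over 40 N, if the wrist force passes 120 N, or if a joint passes its speed limit or range.

## Working session

There is one attempt and no reset: what is moved stays moved. The work goes in short steps, Python scripts to look and compute and a shell command to move; the robot and the scene stay as the last step left them, time stands still between calls to the robot, and variables do not carry over. Pictures are saved under pics/ and viewed, at most 10 in all, crops included, and the job is handed in when it is done.

```bash
mkdir -p pics
cat > h.py <<'E'
import numpy as np, cv2, pickle
from station import monitor, viewer, order
def snap(n,tag):
    s=viewer.snapshot(n); cv2.imwrite(f'pics/{tag}.png',s['frame']); pickle.dump(s,open(f'pics/{tag}.pkl','wb')); return s
def load(t): return pickle.load(open(f'pics/{t}.pkl','rb'))
def KD(s):
    f=240/np.tan(np.radians(s['fovy'])/2)
    return np.array([[f,0,s['cx']],[0,f,s['cy']],[0,0,1]]),np.array(s['dist'],float)
def ray(s,uv):
    K,D=KD(s); p=cv2.undistortPoints(np.array(uv,float).reshape(-1,1,2),K,D).reshape(-1,2)
    M=np.array(s['cam_to_world']); d=np.c_[p,np.ones(len(p))]@M[:3,:3].T
    return M[:3,3],d
def onplane(s,uv,z=0,n=(0,0,1),p0=None):
    o,d=ray(s,uv); n=np.array(n,float); p0=np.array([0,0,z]) if p0 is None else p0
    return o+d*(((p0-o)@n)/(d@n))[:,None]
def proj(s,P):
    K,D=KD(s); W=np.linalg.inv(np.array(s['cam_to_world'])); P=np.array(P,float).reshape(-1,3)
    return cv2.projectPoints(P@W[:3,:3].T+W[:3,3],np.zeros(3),np.zeros(3),K,D)[0].reshape(-1,2)
E
python3 - <<'E'
from h import *
for n in('scene','top'):
    s=snap(n,n+'0'); print(n,s['fovy'],s['cx'],s['cy'],s['dist'],np.round(s['cam_to_world'],3).tolist())
print(monitor.get_obs())
E
```

```text
scene 45.11633426281718 334.4982604758767 245.48744321797727 [-0.12094102  0.          0.          0.          0.        ] [[0.874, 0.356, -0.332, 903.974], [0.486, -0.666, 0.565, -596.346], [-0.02, -0.655, -0.755, 1115.732], [0.0, 0.0, 0.0, 1.0]]
top 45.22892598699501 321.8441534052187 233.65558979865818 [-0.13716731  0.          0.          0.          0.        ] [[0.017, -0.987, 0.158, 249.511], [-1.0, -0.018, -0.004, 101.033], [0.007, -0.158, -0.987, 1599.057], [0.0, 0.0, 0.0, 1.0]]
{'clock': 0.1, 'qpos': array([ 1.15337740e+00,  1.24448116e-01,  1.65150018e+00, -4.52163249e-06,
        1.36749063e+00, -8.25802449e-02]), 'joint_vel': array([-0.00035409, -0.00337816, -0.00282171, -0.00021651, -0.00083418,
        0.00024096]), 'effort': array([ 4.73091368e-04, -4.18882692e+01, -3.61094069e+01,  7.76535063e-02,
        4.62216628e-02, -6.90923594e-05]), 'eef_pos': array([213.38846641, 613.37900153, 213.52666204]), 'ee_rot': array([-5.23432725e-01, -3.09722002e+00,  2.81127702e-03]), 'wrist_force': array([ 0.06525159, -0.05701511,  0.58675439]), 'wrist_torque': array([-0.02060324,  0.01582515, -0.02765062]), 'grip_force': 0.0, 'grip_width': 1.0013025558946205}
```

View pics/scene0.png

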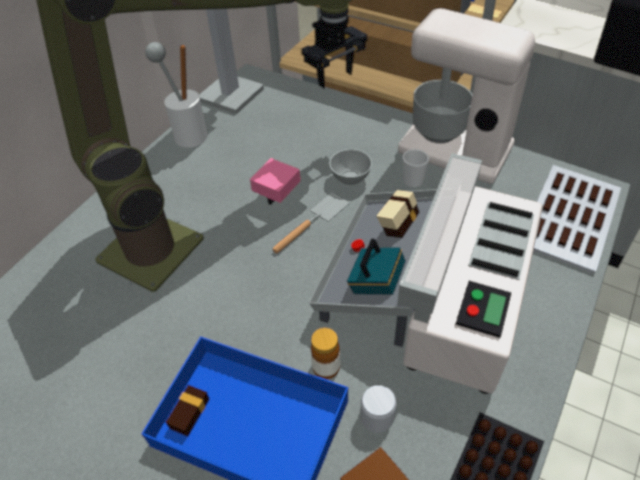

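View pics/top0.png

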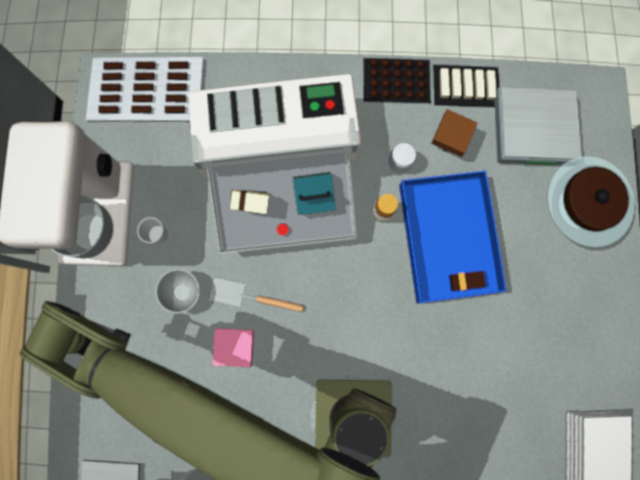

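Top view: cream carton (249,202), teal case (314,193), red puck (283,229), tote (455,237), packed carton (467,281). The look-alikes for the case are the pink one at (233,347) and the brown one at (455,132). The packed carton also resembles the dark one. Next I'll take close crops.

Run:
```python
from h import *
def crop(t,x0,y0,x1,y1,k,o):
    f=load(t)['frame'][y0:y1,x0:x1]; f=cv2.resize(f,None,fx=k,fy=k,interpolation=cv2.INTER_CUBIC)
    for x in range(-(-x0//10)*10,x1,10): cv2.line(f,(int((x+.5-x0)*k),0),(int((x+.5-x0)*k),4 if x%50 else 14),(0,255,255),1)
    for y in range(-(-y0//10)*10,y1,10): cv2.line(f,(0,int((y+.5-y0)*k)),(4 if y%50 else 14,int((y+.5-y0)*k)),(0,255,255),1)
    cv2.imwrite(f'pics/{o}.png',f)
crop('top0',200,140,360,260,5,'c_top')
crop('scene0',310,180,450,320,4.2,'c_scene')
```

```text
(no output)
```

View pics/c_top.png

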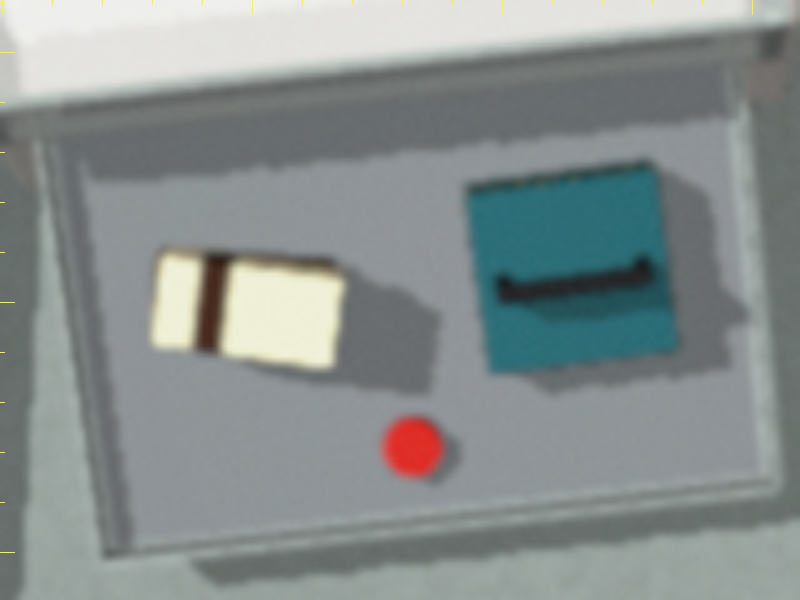

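View pics/c_scene.png

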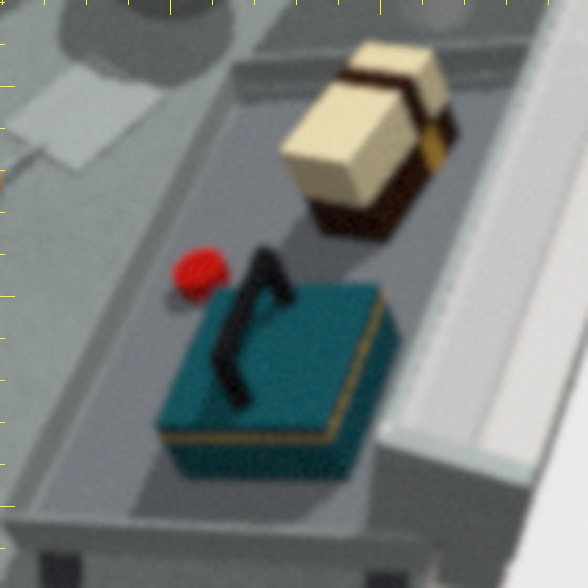

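Case choice: the teal box with a black handle at top (314,193), scene (376,270). It is neither the pink nor the brown one. The cream carton sits on the dark one at top (249,202), slightly twisted. Next I'll fit the poses jointly from corners in both views.

```bash
cat > fit.py <<'E'
from h import *
from scipy.optimize import least_squares
T,S=load('top0'),load('scene0')
t=lambda u,v:((u+.5)/5-.5+200,(v+.5)/5-.5+140)
c=lambda u,v:((u+.5)/4.2-.5+310,(v+.5)/4.2-.5+180)
f=lambda u,v:(u,v)
R=lambda a:np.array([[np.cos(a),-np.sin(a),0],[np.sin(a),np.cos(a),0],[0,0,1]])
A=.4; Ry=np.array([[np.cos(A),0,-np.sin(A)],[0,1,0],[np.sin(A),0,np.cos(A)]]) # x uphill
def tray(p): return R(p[2])@Ry, np.array([p[0],p[1],115])
def intray(p,q,h): 
    M,o=tray(p); return M@R(q[2]), o+M@np.array([q[0],q[1],h])
def tote(q): return R(q[2]),np.array([q[0],q[1],0])
X,Y=23,46
obs={'tray':[(T,t(107,555),(-133,183,22)),(T,t(778,490),(-133,-183,22)),(S,c(10,520),(-133,-183,22)),(S,c(232,62),(-133,183,22))],
'cream':[(T,t(160,255),(X,Y,34)),(T,t(345,275),(X,-Y,34)),(T,t(332,368),(-X,-Y,34)),(T,t(150,347),(-X,Y,34)),
 (S,c(282,150),(-X,-Y,34)),(S,c(345,165),(X,-Y,34)),(S,c(432,48),(X,Y,34)),(S,c(370,42),(-X,Y,34)),(S,c(290,190),(-X,-Y,0)),(S,c(357,207),(X,-Y,0)),(S,c(450,95),(X,Y,0))],
'dark':[(S,c(322,235),(-X,-Y,0)),(S,c(387,240),(X,-Y,0)),(S,c(457,133),(X,Y,0)),(T,t(168,247),(X,Y,34)),(T,t(335,262),(X,-Y,34))],
'case':[(T,t(465,187),(48,50,44)),(T,t(655,163),(48,-50,44)),(T,t(680,350),(-48,-50,44)),(T,t(490,373),(-48,50,44)),
 (S,c(222,287),(-48,50,44)),(S,c(382,285),(48,50,44)),(S,c(330,430),(48,-50,44)),(S,c(160,425),(-48,-50,44)),(S,c(185,478),(-48,-50,0)),(S,c(345,478),(48,-50,0)),
 (T,t(500,291),(0,40,77)),(T,t(652,268),(0,-40,77))],
'tote':[(T,f(401,181),(170,120,64)),(T,f(487,172),(170,-120,64)),(T,f(507,293),(-170,-120,64)),(T,f(418,302),(-170,120,64)),
 (S,f(203,339),(-170,120,64)),(S,f(348,390),(170,120,64)),(S,f(147,435),(-170,-120,64))]}
def pose(v):
    p=v[:3]; return {'tray':tray(p),'cream':intray(p,v[3:6],34),'dark':intray(p,v[6:9],0),'case':intray(p,v[9:12],0),'tote':tote(v[12:15])}
def res(v,full=False):
    P=pose(v); r=[]
    for k,L in obs.items():
        M,o=P[k]
        for s,uv,q in L: r.append(proj(s,M@np.array(q,float)+o)[0]-uv)
    return np.array(r) if full else np.ravel(r)/1
if __name__=='__main__':
    v=least_squares(res,[550,180,.05,0,60,-.1,0,60,-.1,0,-60,0,450,-120,.1],loss='soft_l1',x_scale=[100,100,.1]*5).x
    print(np.round(v,3)); i=0; rr=res(v,True)
    for k,L in obs.items(): print(k,np.round(rr[i:i+len(L)],1).tolist()); i+=len(L)
    P=pose(v); np.save('v.npy',v)
    for k,h in (('cream',17),('dark',17),('case',77),('tote',0)): print(k,np.round(P[k][0]@[0,0,h]+P[k][1],1),'yaxis',np.round(P[k][0][:,1],3))
    M,o=tray(v); print('hood',v[:2]+70*np.array([np.cos(v[2]),np.sin(v[2])]))
    for n,uv,z in(('jar',(387,205),120),('tin',(404,155),80),('puck?',(282.5,229),85),('brown',(455,132),60)): print(n,onplane(T,[uv],z).round(0))
    ee=np.array([213.4,613.4,213.5]); print('tcp px',proj(S,[ee]).round(1))
E
python3 fit.py
```

```text
[ 5.87613e+02  2.02972e+02  1.38000e-01  2.19300e+00  8.20640e+01
 -2.69000e-01  1.27900e+00  8.63190e+01 -2.35000e-01  1.22500e+00
 -8.50400e+01  8.00000e-03  4.98612e+02 -2.66879e+02  1.28000e-01]
tray [[-1.8, 3.1], [0.6, -0.1], [-3.0, 0.2], [-0.5, -0.6]]
cream [[0.0, 0.6], [-0.7, 1.9], [-0.6, 1.0], [-0.2, -0.1], [-0.7, 0.3], [0.2, -0.3], [0.5, 0.9], [-0.6, 0.1], [2.3, 1.6], [2.2, 0.7], [0.6, 0.8]]
dark [[0.1, 0.5], [0.6, 2.1], [2.9, 1.0], [-2.2, 1.1], [0.0, 2.1]]
case [[-0.3, 0.7], [0.6, 0.7], [-0.2, -0.1], [-0.6, 0.1], [-0.0, -0.1], [1.1, -0.4], [-0.4, -0.2], [-0.5, 0.5], [0.9, 1.4], [2.9, 2.4], [-0.9, 0.1], [0.3, 0.8]]
tote [[1.9, -2.2], [0.3, -1.8], [-0.6, -1.4], [1.6, 0.1], [-1.6, -2.8], [1.2, -1.0], [-6.6, -1.1]]
cream [558.6 281.8 162.8] yaxis [0.109 0.989 0.103]
dark [570.3 287.7 131.2] yaxis [0.078 0.993 0.091]
case [570.8 114.8 186.4] yaxis [-0.145  0.989 -0.003]
tote [ 498.6 -266.9    0. ] yaxis [-0.128  0.992  0.   ]
hood [656.94442799 212.62571451]
jar [[565. -75. 120.]]
tin [[ 715. -128.   80.]]
puck? [[502. 199.  85.]]
brown [[ 793. -277.   60.]]
tcp px [[335.5  80.3]]
```

```bash
cat > ov.py <<'E'
from fit import *
import itertools
v=np.load('v.npy'); P=pose(v)
def box(k,x0,x1,y0,y1,z0,z1):
    M,o=P[k]; C=np.array(list(itertools.product((x0,x1),(y0,y1),(z0,z1))),float)
    return [(M@a+o,M@b+o) for a,b in itertools.combinations(C,2) if (a!=b).sum()==1]
L=[(box('tray',-133,110,-183,183,0,22),(255,255,255)),(box('cream',-23,23,-46,46,0,34),(0,0,255)),(box('dark',-23,23,-46,46,0,34),(255,0,255)),
 (box('case',-48,48,-50,50,0,44),(0,255,255)),(box('case',-5,5,-40,40,72,82),(0,255,0)),(box('tote',-170,170,-120,120,0,64),(0,165,255))]
cs,sn=np.cos(v[2]),np.sin(v[2]); H=lambda y:np.array([v[0]+70*cs-y*sn,v[1]+70*sn+y*cs,205])
L.append(([(H(-200),H(200))],(0,255,0)))
def draw(s,x0,y0,x1,y1,k):
    f=cv2.resize(s['frame'][y0:y1,x0:x1],None,fx=k,fy=k,interpolation=cv2.INTER_CUBIC)
    for E,c in L:
        for a,b in E:
            q=(proj(s,[a,b])+.5-[x0,y0])*k; cv2.line(f,*[tuple(map(int,i.round())) for i in q],c,1,cv2.LINE_AA)
    return f
a=draw(T,200,140,520,310,2.5); b=draw(S,310,170,450,320,1.15*1) 
cv2.imwrite('pics/ov_top.png',a)
cv2.imwrite('pics/ov_sc.png',draw(S,140,170,460,410,2.5))
E
python3 ov.py
```

```text
(no output)
```

View pics/ov_top.png

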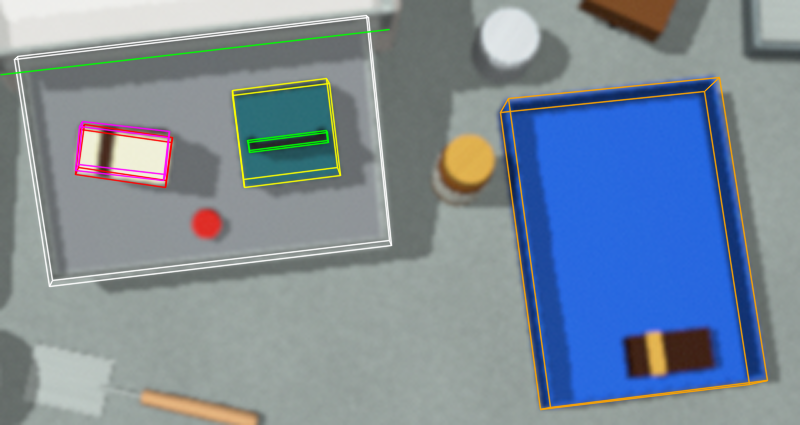

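View pics/ov_sc.png

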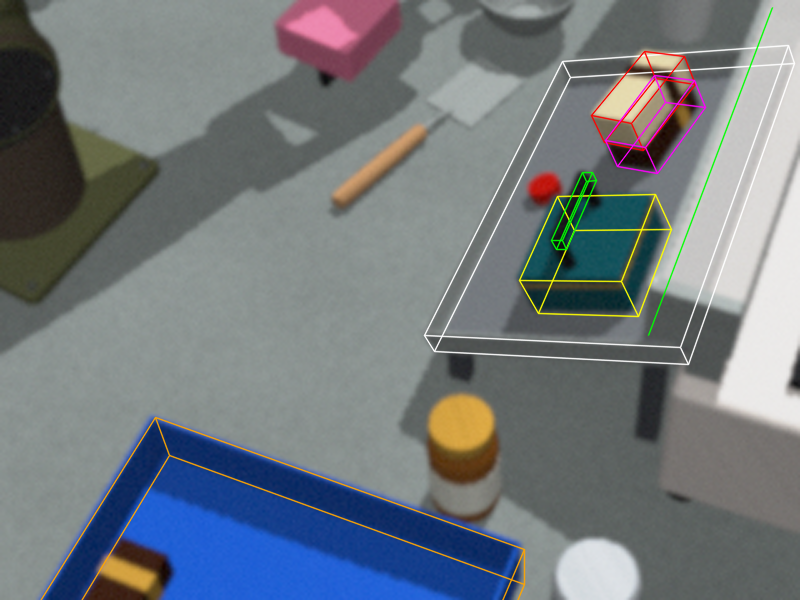

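Residuals are about 1–2 px (roughly 3 mm), and the wireframes sit on the objects. The tool only yaws, so I'll grip the cartons across the 46 mm side. The tool centre stays about 13 mm downhill of the carton so the gripper body clears the hood.

```bash
python3 -m jog '[[-1,0.83,-0.835,0.1,-0.857],[-1,0.83,-0.835,0.1,-0.857],[-1,0.83,-0.835,0.1,-0.857],[-1,0.83,-0.835,0.1,-0.857],[-1,0.83,-0.835,0.1,-0.857],[-1,0.83,-0.835,0.1,-0.857],[-1,0.83,-0.835,0.1,-0.857],[-1,0.83,-0.835,0.1,-0.857],[-1,0.83,-0.835,0.1,-0.857],[-1,0.83,-0.835,0.1,-0.857],[-1,0.83,-0.835,0.1,-0.857]]' 15
python3 - <<'E'
from fit import *
v=np.load('v.npy'); P=pose(v)
M,o=P['tote']; q=onplane(T,[(450,273.5),(485,271),(487,287),(451,290)],38); print('packed in tote',((q-o)@M).round(0).tolist())
o=monitor.get_obs(); print(o['qpos'].round(2),cv2.Rodrigues(o['ee_rot'])[0].round(3))
E
```

```text
clock: 1.48
eef_pos: [544.6, 280.8, 254.3]
ee_rot: [-2.338, -2.098, 0.001]
wrist_force: [-0.3, -0.8, 0.7]
grip_width: 1.003
grip_force: 0.0
packed in tote [[-102.0, 21.0, 38.0], [-106.0, -77.0, 38.0], [-151.0, -76.0, 38.0], [-147.0, 25.0, 38.0]]
[0.39 0.02 1.69 0.   1.43 0.5 ] [[ 0.108  0.994 -0.001]
 [ 0.994 -0.108 -0.   ]
 [-0.    -0.001 -1.   ]]
```

```bash
python3 -m jog '[[-1,0,0,-0.1,0],[-1,0,0,-0.18,0],[-1,0,0,-0.22,0],[-1,0,0,-0.24,0],[-1,0,0,-0.24,0]]' 15
python3 - <<'E'
from h import *
s=snap('scene','sc1'); f=s['frame'][110:290,300:480]; cv2.imwrite('pics/sc1c.png',cv2.resize(f,None,fx=3.3,fy=3.3,interpolation=cv2.INTER_CUBIC))
E
```

```text
clock: 2.1
eef_pos: [545.7, 280.3, 159.1]
ee_rot: [2.34, 2.096, 0.001]
wrist_force: [0.2, -0.1, 0.0]
grip_width: 1.001
grip_force: 0.0
```

View pics/sc1c.png

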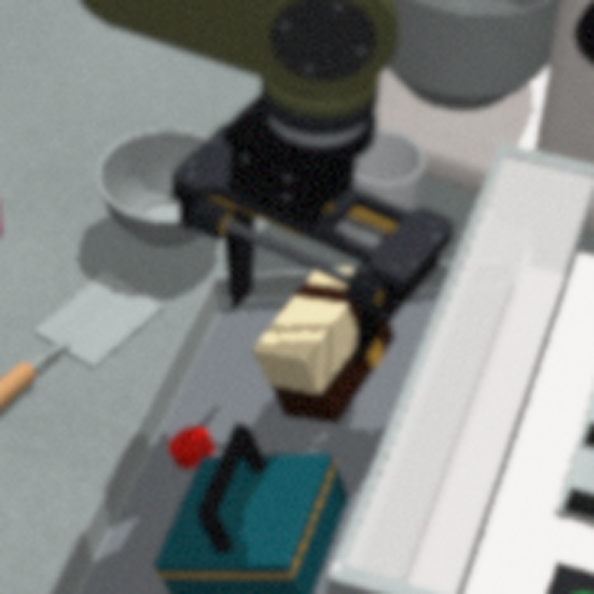

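The uphill finger is just behind the cream carton and the downhill finger is well clear. The gripper body clears the hood, and the forces are zero. Closing now.

```bash
python3 -m jog '[[-0.6,0,0,0,0],[-0.4,0,0,0,0],[-0.2,0,0,0,0],[0,0,0,0,0],[1,0,0,0,0],[1,0,0,0,0],[1,0,0,0,0],[1,0,0,0,0]]' 12
```

```text
clock: 3.15
eef_pos: [545.5, 279.8, 158.5]
ee_rot: [-2.34, -2.096, 0.0]
wrist_force: [0.8, -0.9, 0.1]
grip_width: 0.545
grip_force: 11.2
```

```bash
python3 -m jog '[[1,0,0,0.02,0],[1,0,0,0.05,0],[1,0,0,0.1,0],[1,0,0,0.18,0],[1,0,0,0.25,0],[1,0,0,0.25,0]]' 12
python3 - <<'E'
from h import *
s=snap('scene','sc2'); f=s['frame'][70:270,290:490]; cv2.imwrite('pics/sc2c.png',cv2.resize(f,None,fx=3,fy=3,interpolation=cv2.INTER_CUBIC))
E
```

```text
clock: 3.9
eef_pos: [547.4, 280.7, 263.6]
ee_rot: [2.338, 2.094, 0.012]
wrist_force: [-0.0, -0.3, -1.2]
grip_width: 0.544
grip_force: 11.1
```

View pics/sc2c.png

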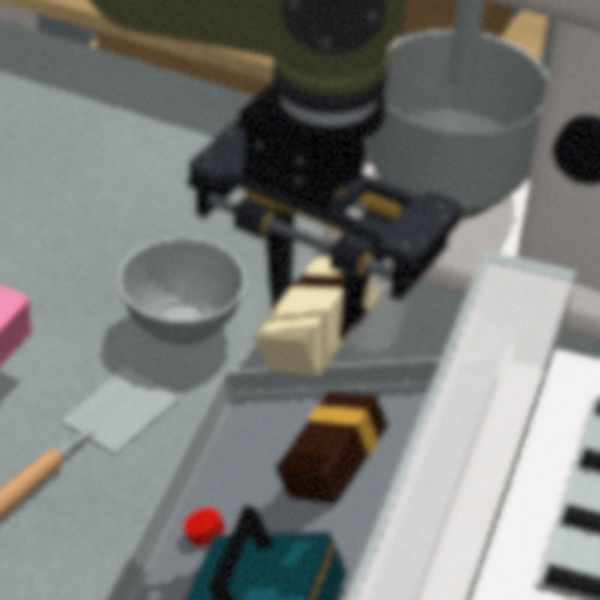

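The cream carton is held near level and the dark one stays in the tray at about (405,218). Carrying it to the tote.

```bash
python3 -m jog '[[1,-0.03,-0.1,0,0.1],[1,-0.2,-1,0,0.151],[1,-0.2,-1,0,0.151],[1,-0.2,-1,0,0.151],[1,-0.2,-1,0,0.151],[1,-0.2,-1,0,0.151],[1,-0.2,-1,0,0.151],[1,-0.2,-1,0,0.151],[1,-0.2,-1,0,0.151],[1,-0.2,-1,0,0.151],[1,-0.2,-1,0,0.151]]' 12
python3 -m jog '[[1,-0.03,-0.15,0,0],[1,-0.03,-0.255,-0.1,0],[1,-0.03,-0.255,-0.25,0],[1,-0.03,-0.255,-0.4,0],[1,-0.03,-0.255,-0.52,0],[1,-0.03,-0.255,-0.56,0],[1,-0.03,-0.255,-0.57,0],[1,-0.03,-0.255,-0.57,0],[1,-0.03,-0.255,-0.57,0]]' 12
```

```text
clock: 5.32
eef_pos: [465.8, -118.9, 258.4]
ee_rot: [-2.073, -2.36, 0.0]
wrist_force: [-0.4, -0.1, -0.7]
grip_width: 0.544
grip_force: 11.1
clock: 6.45
eef_pos: [455.2, -223.0, 32.9]
ee_rot: [2.073, 2.355, 0.001]
wrist_force: [0.1, -0.8, -1.6]
grip_width: 0.54
grip_force: 11.2
```

```bash
python3 -m jog '[[1,0,0,-0.01,0],[1,0,0,-0.02,0],[1,0,0,-0.02,0]]' 12; python3 -m jog '[[1,0,0,-0.005,0],[1,0,0,-0.01,0],[1,0,0,-0.01,0]]' 8
```

```text
clock: 6.82
eef_pos: [456.8, -223.3, 25.3]
ee_rot: [2.072, 2.352, 0.004]
wrist_force: [4.0, 0.8, 5.6]
grip_width: 0.531
grip_force: 11.7
clock: 7.2
eef_pos: [455.4, -223.2, 20.3]
ee_rot: [2.073, 2.355, 0.001]
wrist_force: [3.5, -0.1, 3.9]
grip_width: 0.514
grip_force: 7.8
```

```bash
python3 -m jog '[[1,0,0,-0.005,0],[1,0,0,-0.01,0],[1,0,0,-0.01,0]]' 8; python3 -m jog '[[1,0,0,-0.005,0],[1,0,0,-0.01,0],[1,0,0,-0.01,0]]' 6
```

```text
clock: 7.58
eef_pos: [452.7, -221.7, 13.8]
ee_rot: [-2.075, -2.357, 0.001]
wrist_force: [1.1, -0.3, 1.0]
grip_width: 0.487
grip_force: 8.0
clock: 7.95
eef_pos: [453.0, -222.1, 10.8]
ee_rot: [-2.075, -2.357, 0.002]
wrist_force: [-1.6, 0.3, 7.1]
grip_width: 0.483
grip_force: 6.0
```

The width reads 45.9 mm, so it lies flat on the floor. Releasing and going back for the dark carton.

```bash
python3 -m jog '[[0,0,0,0,0],[-0.2,0,0,0,0],[-0.35,0,0,0,0],[-0.35,0,0,0,0],[-0.35,0,0,0.06,0],[-0.35,0,0,0.2,0],[-0.35,0,0,0.35,0],[-0.35,0,0,0.5,0],[-0.35,0,0,0.62,0],[-0.35,0,0,0.62,0]]' 10
python3 - <<'E'
from h import *
snap('scene','sc3'); snap('top','tp3')
b=load('tp3')['frame']; cv2.imwrite('pics/tp3a.png',cv2.resize(b[140:310,200:520],None,fx=2.5,fy=2.5,interpolation=cv2.INTER_CUBIC))
# dark carton in tray from images: mask of dark brown
import sys
for n,(x0,y0,x1,y1) in (('tp3',(215,165,290,235)),('sc3',(365,185,425,245))):
    f=load(n)['frame'].astype(int); r=f[y0:y1,x0:x1]; m=((r.max(2)<85)&(r[...,2]-r[...,0]>8)|((r[...,2]-r[...,0])>45)&(r[...,1]-r[...,0]>25)).astype(np.uint8)
    m=cv2.morphologyEx(m,cv2.MORPH_OPEN,np.ones((2,2),np.uint8))
    k,l,st,c=cv2.connectedComponentsWithStats(m); i=1+st[1:,4].argmax(); print(n,st[i],c[i]+[x0,y0])
    pts=np.argwhere(l==i)[:,::-1]+[x0,y0]; h=cv2.approxPolyDP(cv2.convexHull(pts.astype(np.int32)),1.6,True); print(h.reshape(-1,2).tolist(), cv2.minAreaRect(pts.astype(np.float32)))
E
```

```text
clock: 9.2
eef_pos: [455.7, -223.4, 264.4]
ee_rot: [2.069, 2.351, 0.002]
wrist_force: [0.5, -0.3, -0.5]
grip_width: 0.676
grip_force: 0.0
tp3 [ 18  27  35  20 619] [249.75928918 201.40710824]
[[266, 210], [241, 211], [233, 208], [233, 192], [266, 194]] ((250.0, 201.5), (19.0, 34.0), 90.0)
sc3 [ 19  16  35  37 825] [401.29818182 219.01818182]
[[416, 203], [418, 213], [403, 236], [388, 235], [384, 225], [395, 207], [401, 201]] ((401.737060546875, 218.83934020996094), (23.844486236572266, 41.905616760253906), 31.429563522338867)
```

Run:
```python
from h import *
def c(t,x0,y0,x1,y1,k):
    f=cv2.resize(load(t)['frame'][y0:y1,x0:x1],None,fx=k,fy=k,interpolation=cv2.INTER_CUBIC)
    for x in range(-(-x0//10)*10,x1,10): cv2.line(f,(int((x+.5-x0)*k),0),(int((x+.5-x0)*k),6),(0,255,255),1)
    for y in range(-(-y0//10)*10,y1,10): cv2.line(f,(0,int((y+.5-y0)*k)),(6,int((y+.5-y0)*k)),(0,255,255),1)
    return f
C=np.zeros((600,800,3),np.uint8)
def put(f,x,y): C[y:y+f.shape[0],x:x+f.shape[1]]=f
put(c('sc3',370,190,430,245,6),0,0); put(c('tp3',220,180,290,225,6),370,0); put(c('tp3',395,165,515,272,2.4),0,340); put(c('sc3',140,330,360,480,2),320,290)
cv2.imwrite('pics/comp3.png',C)
```

```text
(no output)
```

View pics/comp3.png

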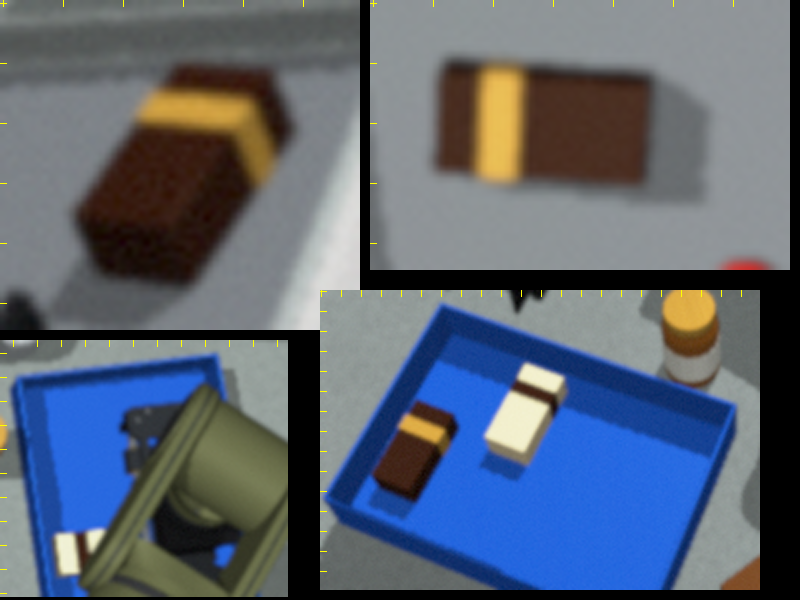

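Run:
```python
from fit import *
v=np.load('v.npy'); T3,S3=load('tp3'),load('sc3')
t=lambda u,w:((u+.5)/6-.5+220,(w+.5)/6-.5+180); c=lambda u,w:((u+.5)/6-.5+370,(w+.5)/6-.5+190)
O=[(T3,t(75,70),(X,Y,34)),(T3,t(280,76),(X,-Y,34)),(T3,t(272,185),(-X,-Y,34)),(T3,t(65,170),(-X,Y,34)),
(S3,c(78,213),(-X,-Y,34)),(S3,c(275,75),(X,Y,34)),(S3,c(175,68),(-X,Y,34)),(S3,c(100,275),(-X,-Y,0)),(S3,c(190,283),(X,-Y,0)),(S3,c(293,130),(X,Y,0))]
def r(q):
    M,o=intray(v[:3],q,0); return np.ravel([proj(s,M@np.array(p,float)+o)[0]-uv for s,uv,p in O])
s=least_squares(r,[0,84,-.2],loss='soft_l1',x_scale=[10,10,.1]); q=s.x; print(q.round(3)); print(r(q).reshape(-1,2).round(1).tolist())
M,o=intray(v[:3],q,0); C=o+M@[0,0,17.]; print('centre',C.round(1),'y',M[:,1].round(3),'closing deg',np.degrees(np.arctan2(-M[0,1],M[1,1])).round(1))
for n,p in (('upbot',(X,0,0)),('uptop',(X,0,34)),('dntop',(-X,0,34)),('dnbot',(-X,0,0))): 
    w=o+M@np.array(p,float); d=w[:2]-v[:2]; print(n,w.round(1),'horiz',(d@[np.cos(v[2]),np.sin(v[2])]).round(1))
print(monitor.get_obs()['ee_rot'])
```

```text
[-1.5000e-02  8.5865e+01 -1.7400e-01]
[[-1.5, 0.3], [0.1, 1.2], [0.7, 0.5], [-0.3, 1.2], [-0.9, 1.2], [0.4, -0.9], [0.6, -0.9], [0.2, 1.3], [1.8, 2.0], [1.7, 0.7]]
centre [569.2 287.1 130.7] y [0.022 0.997 0.068] closing deg -1.3
upbot [597.  286.9 123.8] horiz 20.8
uptop [583.9 285.1 155.1] horiz 7.6
dntop [541.4 287.3 137.5] horiz -34.1
dnbot [554.5 289.1 106.2] horiz -20.9
[2.07573688e+00 2.35780067e+00 1.57328292e-06]
```

Tote: cream carton flat at about (523,415 in the composite), packed carton untouched. The dark carton is alone at top (250,201). Its measured centre is (569,287,131), which fits lying on the slope. It is too near the hood for a direct grip, so I'll first draw it downhill about 27 mm with the uphill finger.

```bash
python3 -m jog '[[-1,0.13,1,0,-0.096],[-1,0.13,1,0,-0.096],[-1,0.13,1,0,-0.096],[-1,0.13,1,0,-0.096],[-1,0.13,1,0,-0.096],[-1,0.13,1,0,-0.096],[-1,0.13,1,0,-0.096],[-1,0.13,1,0,-0.096],[-1,0.13,1,0,-0.096]]' 10
python3 -m jog '[[-1,0.05,0.14,0,0],[-1,0.1,0.275,0,0],[-1,0.1,0.275,-0.05,0],[-1,0.1,0.275,-0.16,0],[-1,0.1,0.275,-0.24,0],[-1,0.1,0.275,-0.28,0],[-1,0.1,0.275,-0.285,0],[-1,0.1,0.275,-0.285,0]]' 10
```

```text
clock: 10.42
eef_pos: [504.8, 177.1, 256.8]
ee_rot: [-2.247, -2.194, 0.005]
wrist_force: [-0.3, -0.3, 0.1]
grip_width: 1.0
grip_force: 0.0
clock: 11.42
eef_pos: [546.5, 287.7, 146.1]
ee_rot: [2.248, 2.193, 0.003]
wrist_force: [0.1, -0.5, 0.5]
grip_width: 1.001
grip_force: 0.0
```

```bash
python3 -m jog '[[-1,-0.01,-0.0015,-0.004,0],[-1,-0.02,-0.003,-0.009,0],[-1,-0.03,-0.004,-0.013,0],[-1,-0.04,-0.0055,-0.017,0],[-1,-0.05,-0.007,-0.0215,0],[-1,-0.06,-0.008,-0.026,0],[-1,-0.07,-0.01,-0.03,0],[-1,-0.08,-0.011,-0.034,0],[-1,-0.08,-0.011,-0.034,0]]' 10
python3 - <<'E'
from h import *
s=snap('scene','sc4'); snap('top','tp4')
for n,(x0,y0,x1,y1) in (('tp3',(215,165,290,235)),('tp4',(215,165,290,235)),('sc3',(355,185,430,255)),('sc4',(355,185,430,255))):
    f=load(n)['frame'].astype(int); r=f[y0:y1,x0:x1]; m=(((r[...,2]-r[...,0])>45)&(r[...,1]-r[...,0]>25)).astype(np.uint8)
    k,l,st,c=cv2.connectedComponentsWithStats(m); print(n,[(st[i].tolist(),c[i].round(1)+[x0,y0]) for i in range(1,k) if st[i,4]>8])
E
```

```text
clock: 12.55
eef_pos: [512.7, 283.3, 130.4]
ee_rot: [-2.247, -2.194, 0.003]
wrist_force: [0.3, -0.3, -0.2]
grip_width: 1.001
grip_force: 0.1
tp3 [([22, 26, 10, 20, 174], array([241.1, 200.1]))]
tp4 []
sc3 [([38, 19, 23, 17, 197], array([405.4, 209.8]))]
sc4 [([26, 20, 16, 8, 112], array([388.8, 208.6])), ([44, 28, 5, 8, 28], array([401. , 216.9]))]
```

```bash
python3 -m jog '[[-1,0,0,0.08,0],[-1,0.03,0,0.2,0],[-1,0.07,0.005,0.3,0],[-1,0.07,0.005,0.3,0]]' 10
python3 - <<'E'
from fit import *
s=snap('scene','sc5'); v=np.load('v.npy'); q0=np.array([-.015,85.865,-.174])
# measured image motion of the carton by ECC-like template match, then compare with predicted motion for candidate shifts
for n,(x0,y0,x1,y1) in (('sc3',(355,180,430,255)),('sc5',(355,180,430,255))):
    f=load(n)['frame'].astype(int); r=f[y0:y1,x0:x1]
    g=(((r[...,2]-r[...,0])>45)&(r[...,1]-r[...,0]>25)).astype(np.uint8); k,l,st,c=cv2.connectedComponentsWithStats(g); print(n,[(st[i].tolist(),c[i].round(1)+[x0,y0]) for i in range(1,k) if st[i,4]>8])
a=load('sc3')['frame'][197:242,380:422]
f=load('sc5')['frame'][170:270,340:450]; R=cv2.matchTemplate(f,a,cv2.TM_CCOEFF_NORMED); _,m,_,p=cv2.minMaxLoc(R); print(m,'shift',p[0]+340-380,p[1]+170-197)
M,o=intray(v[:3],q0,0); b=proj(S,[o+M@[0,0,20.]])[0]
for d in (15,20,25,30): M2,o2=intray(v[:3],q0-[d/.921,0,0],0); print(d,(proj(S,[o2+M2@[0,0,20.]])[0]-b).round(1))
f=load('sc5')['frame'][180:260,350:440]; cv2.imwrite('pics/sc5c.png',cv2.resize(f,None,fx=6.6,fy=6.6,interpolation=cv2.INTER_CUBIC))
E
```

```text
clock: 13.15
eef_pos: [544.0, 286.2, 255.6]
ee_rot: [2.246, 2.193, 0.01]
wrist_force: [0.2, -0.6, 0.3]
grip_width: 1.005
grip_force: 0.0
sc3 [([38, 24, 23, 17, 197], array([405.4, 209.8]))]
sc5 [([26, 25, 22, 16, 191], array([393. , 210.5]))]
0.9627119302749634 shift -12 1
15 [-6.3  0.3]
20 [-8.3  0.4]
25 [-10.4   0.4]
30 [-12.5   0.5]
```

The image shift of −12 px means the carton moved 29 mm, unrotated, which agrees with the finger position. Now gripping it with narrowed fingers.

```bash
python3 -m jog '[[-0.5,-0.005,-0.006,-0.1,0],[-0.32,-0.005,-0.006,-0.2,0],[-0.32,-0.005,-0.006,-0.28,0],[-0.32,-0.005,-0.006,-0.315,0],[-0.32,-0.005,-0.006,-0.325,0],[-0.32,-0.005,-0.006,-0.325,0]]' 12
python3 -m jog '[[-0.24,0,0,-0.003,0],[-0.2,0,0,-0.006,0],[-0.1,0,0,-0.006,0],[1,0,0,-0.006,0],[1,0,0,-0.006,0],[1,0,0,-0.006,0]]' 14
```

```text
clock: 13.95
eef_pos: [540.0, 283.3, 121.8]
ee_rot: [2.247, 2.195, 0.001]
wrist_force: [0.4, -0.5, 1.9]
grip_width: 0.658
grip_force: 0.0
clock: 14.7
eef_pos: [537.7, 283.3, 119.2]
ee_rot: [-2.245, -2.193, 0.005]
wrist_force: [-6.6, -0.6, 5.8]
grip_width: 0.543
grip_force: 13.0
```

```bash
python3 -m jog '[[1,0,0,0.005,0],[1,0,0,0.012,0],[1,0,0,0.025,0],[1,0,0,0.04,0],[1,0,0,0.04,0]]' 18
```

```text
clock: 15.32
eef_pos: [540.3, 283.3, 135.7]
ee_rot: [2.247, 2.194, 0.003]
wrist_force: [-0.4, 0.6, -2.0]
grip_width: 0.539
grip_force: 16.8
```

```bash
python3 -m jog '[[1,0,0,0.12,0],[1,0,0,0.25,0],[1,-0.02,-0.1,0.31,0.03],[1,-0.1,-0.6,0.31,0.096],[1,-0.184,-1,0.31,0.096],[1,-0.184,-1,0.31,0.096],[1,-0.184,-1,0.31,0.096],[1,-0.184,-1,0.31,0.096],[1,-0.184,-1,0.31,0.096],[1,-0.184,-1,0.31,0.096],[1,-0.184,-1,0.31,0.096]]' 18
python3 -m jog '[[1,0,-0.3,0,0],[1,0,-0.532,0,0],[1,0,-0.532,-0.1,0],[1,0,-0.532,-0.25,0],[1,0,-0.532,-0.4,0],[1,0,-0.532,-0.5,0],[1,0,-0.532,-0.55,0],[1,0,-0.532,-0.56,0],[1,0,-0.532,-0.56,0]]' 18
```

```text
clock: 16.7
eef_pos: [466.0, -116.7, 258.6]
ee_rot: [-2.076, -2.357, -0.001]
wrist_force: [0.5, 0.2, -0.8]
grip_width: 0.536
grip_force: 16.8
clock: 17.82
eef_pos: [467.8, -330.4, 37.0]
ee_rot: [2.072, 2.356, 0.0]
wrist_force: [-0.3, -0.4, -0.3]
grip_width: 0.539
grip_force: 16.8
```

```bash
python3 -m jog '[[1,0,0,-0.01,0],[1,0,0,-0.02,0],[1,0,0,-0.02,0]]' 12; python3 -m jog '[[1,0,0,-0.005,0],[1,0,0,-0.01,0],[1,0,0,-0.01,0]]' 8;  python3 -m jog '[[1,0,0,-0.005,0],[1,0,0,-0.01,0],[1,0,0,-0.01,0]]' 8
```

```text
clock: 18.2
eef_pos: [468.0, -330.4, 29.0]
ee_rot: [2.074, 2.354, 0.003]
wrist_force: [2.2, 3.5, 3.8]
grip_width: 0.542
grip_force: 11.7
clock: 18.58
eef_pos: [469.5, -330.9, 26.0]
ee_rot: [2.072, 2.352, 0.005]
wrist_force: [4.5, 3.1, 5.5]
grip_width: 0.532
grip_force: 8.0
clock: 18.95
eef_pos: [469.5, -331.5, 22.0]
ee_rot: [2.071, 2.351, 0.003]
wrist_force: [4.6, 0.5, 5.8]
grip_width: 0.52
grip_force: 7.9
```

```bash
python3 -m jog '[[1,0,0,-0.005,0],[1,0,0,-0.01,0],[1,0,0,-0.01,0]]' 8; python3 -m jog '[[1,0,0,-0.005,0],[1,0,0,-0.01,0],[1,0,0,-0.01,0]]' 8;  python3 -m jog '[[1,0,0,-0.005,0],[1,0,0,-0.0075,0],[1,0,0,-0.0075,0]]' 6
```

```text
clock: 19.32
eef_pos: [467.4, -330.9, 16.1]
ee_rot: [2.073, 2.355, 0.0]
wrist_force: [3.1, -0.6, 4.3]
grip_width: 0.5
grip_force: 7.9
clock: 19.7
eef_pos: [466.5, -330.3, 11.9]
ee_rot: [2.075, 2.357, -0.0]
wrist_force: [1.4, 0.1, 10.2]
grip_width: 0.482
grip_force: 8.0
clock: 20.08
eef_pos: [466.5, -330.5, 8.9]
ee_rot: [2.075, 2.357, -0.001]
wrist_force: [1.3, 0.3, 10.2]
grip_width: 0.481
grip_force: 6.0
```

The width is 45.7 mm, so it is flat on the floor. Releasing and moving to above the case handle.

```bash
python3 -m jog '[[0,0,0,0,0],[-0.2,0,0,0,0],[-0.35,0,0,0,0],[-0.35,0,0,0,0],[-0.35,0,0,0.06,0],[-0.35,0,0,0.2,0],[-0.35,0,0,0.35,0],[-0.35,0,0,0.5,0],[-0.35,0,0,0.63,0],[-0.35,0,0,0.63,0]]' 10
python3 -m jog '[[-1,0.262,1,0,-0.5],[-1,0.262,1,0,-0.989],[-1,0.262,1,0,-0.989],[-1,0.262,1,0,-0.989],[-1,0.262,1,0,-0.989],[-1,0.262,1,0,-0.989],[-1,0.262,1,0,-0.989],[-1,0.262,1,0,-0.989],[-1,0.262,1,0,-0.989],[-1,0.262,1,0,-0.989]]' 10
python3 - <<'E'
from fit import *
s=snap('scene','sc6'); a=S['frame'][236:296,345:408]
R=cv2.matchTemplate(s['frame'][216:316,325:428],a,cv2.TM_CCOEFF_NORMED); _,m,_,p=cv2.minMaxLoc(R); print(m,'case shift',p[0]-20,p[1]-20)
E
```

```text
clock: 21.32
eef_pos: [467.9, -331.4, 266.0]
ee_rot: [2.069, 2.35, -0.0]
wrist_force: [0.1, 1.2, 0.2]
grip_width: 0.675
grip_force: 0.0
clock: 22.58
eef_pos: [570.0, 70.5, 257.7]
ee_rot: [-3.133, -0.23, 0.005]
wrist_force: [0.3, 1.4, -0.3]
grip_width: 1.003
grip_force: 0.0
0.6306226849555969 case shift 0 0
```

```bash
python3 -m jog '[[-1,0,0.111,0,0],[-1,0,0.111,-0.08,0],[-1,0,0.111,-0.17,0],[-1,0,0.111,-0.215,0],[-1,0,0.111,-0.229,0],[-1,0,0.111,-0.229,0]]' 10
python3 -m jog '[[-0.85,0,0,0,0],[-0.75,0,0,0,0],[-0.65,0,0,0,0],[1,0,0,0,0],[1,0,0,0,0],[1,0,0,0,0]]' 12
```

```text
clock: 23.38
eef_pos: [571.2, 114.5, 168.7]
ee_rot: [-3.133, -0.227, -0.001]
wrist_force: [-0.2, 0.1, 0.6]
grip_width: 0.998
grip_force: 0.0
clock: 24.12
eef_pos: [571.2, 114.7, 168.8]
ee_rot: [3.133, 0.227, 0.002]
wrist_force: [-1.0, -0.2, 4.4]
grip_width: 0.84
grip_force: 12.0
```

The grip reads 79.8 mm, which matches the 80 mm bar. Lifting gently.

```bash
python3 -m jog '[[1,0,0,0.01,0],[1,0,0,0.025,0],[1,0,0,0.05,0],[1,0,0,0.1,0],[1,0,0,0.16,0],[1,0,0,0.16,0]]' 14
python3 - <<'E'
from h import *
s=snap('scene','sc7'); f=s['frame'][110:310,300:500]; cv2.imwrite('pics/sc7c.png',cv2.resize(f,None,fx=2.9,fy=2.9,interpolation=cv2.INTER_CUBIC))
E
```

```text
clock: 24.88
eef_pos: [572.7, 114.9, 236.2]
ee_rot: [-3.133, -0.226, -0.011]
wrist_force: [-0.1, 0.0, -3.8]
grip_width: 0.837
grip_force: 14.0
```

```bash
python3 -m jog '[[1,0,0,0.07,0],[1,-0.007,-0.08,0.07,-0.011],[1,-0.007,-0.2,0.07,-0.011],[1,-0.007,-0.33,0.07,-0.011],[1,-0.007,-0.46,0.07,-0.011],[1,-0.007,-0.59,0.07,-0.011],[1,-0.007,-0.72,0.07,-0.011],[1,-0.007,-0.84,0.07,-0.011],[1,-0.007,-0.91,0.07,-0.011],[1,-0.007,-0.932,0.07,-0.011],[1,-0.007,-0.932,0.07,-0.011],[1,-0.007,-0.932,0.07,-0.011]]' 14
python3 -m jog '[[1,0,0,-0.06,0],[1,0,0,-0.15,0],[1,0,0,-0.25,0],[1,0,0,-0.34,0],[1,0,0,-0.4,0],[1,0,0,-0.44,0],[1,0,0,-0.44,0],[1,0,0,-0.44,0]]' 14
```

```text
clock: 26.42
eef_pos: [568.1, -256.9, 259.8]
ee_rot: [-3.134, -0.201, 0.0]
wrist_force: [-1.1, 0.6, -2.7]
grip_width: 0.84
grip_force: 14.0
clock: 27.42
eef_pos: [569.0, -258.3, 85.6]
ee_rot: [3.134, 0.2, 0.003]
wrist_force: [-0.3, -0.3, -1.0]
grip_width: 0.846
grip_force: 14.0
```

```bash
python3 -m jog '[[1,0,0,-0.01,0],[1,0,0,-0.02,0],[1,0,0,-0.02,0]]' 10; python3 -m jog '[[1,0,0,-0.0075,0],[1,0,0,-0.015,0],[1,0,0,-0.015,0]]' 7; python3 -m jog '[[1,0,0,-0.005,0],[1,0,0,-0.01,0],[1,0,0,-0.01,0]]' 7
```

```text
clock: 27.8
eef_pos: [568.4, -258.4, 76.5]
ee_rot: [3.135, 0.199, 0.001]
wrist_force: [0.1, -1.4, -1.6]
grip_width: 0.841
grip_force: 10.0
clock: 28.18
eef_pos: [571.2, -258.9, 73.4]
ee_rot: [3.133, 0.199, 0.011]
wrist_force: [2.9, 1.7, 6.2]
grip_width: 0.841
grip_force: 7.0
clock: 28.55
eef_pos: [571.7, -258.8, 70.0]
ee_rot: [3.133, 0.199, 0.013]
wrist_force: [3.9, 1.6, 8.1]
grip_width: 0.842
grip_force: 7.0
```

```bash
python3 -m jog '[[1,0,0,-0.005,0],[1,0,0,-0.01,0],[1,0,0,-0.01,0]]' 6; python3 -m jog '[[1,0,0,-0.005,0],[1,0,0,-0.01,0],[1,0,0,-0.01,0]]' 5
```

```text
clock: 28.92
eef_pos: [571.4, -258.8, 65.5]
ee_rot: [3.133, 0.199, 0.012]
wrist_force: [4.1, 1.4, 5.6]
grip_width: 0.842
grip_force: 6.0
clock: 29.3
eef_pos: [571.0, -258.9, 61.0]
ee_rot: [3.133, 0.199, 0.01]
wrist_force: [2.3, 1.0, 5.4]
grip_width: 0.84
grip_force: 5.0
```

```bash
python3 -m jog '[[1,0,0,-0.004,0],[1,0,0,-0.007,0],[1,0,0,-0.007,0]]' 4
python3 - <<'E'
from h import *
s=snap('scene','sc8'); s2=snap('top','tp8'); a=cv2.resize(s['frame'][320:480,140:360],None,fx=3.6,fy=3.6,interpolation=cv2.INTER_CUBIC); cv2.imwrite('pics/sc8c.png',a)
E
```

```text
clock: 29.68
eef_pos: [570.5, -258.9, 57.7]
ee_rot: [3.133, 0.199, 0.009]
wrist_force: [3.3, 0.4, 4.6]
grip_width: 0.837
grip_force: 4.0
```

View pics/sc8c.png

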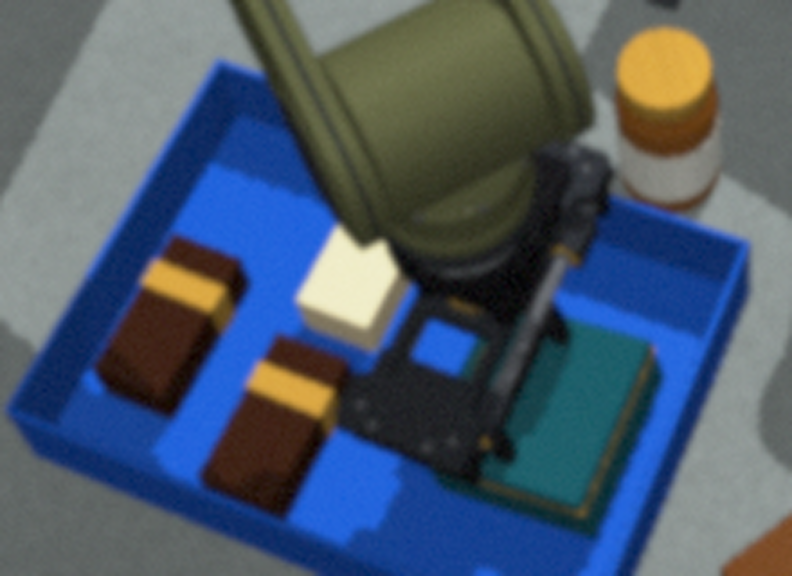

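Run:
```python
from fit import *
s=load('sc8'); bar=np.array([570.5,-258.9,76.])
for th in (0,.1,.2,.3,.4):
    c,n=np.cos(th),np.sin(th); Rt=R(.125)@np.array([[c,0,-n],[0,1,0],[n,0,c]])
    P=[(48,50,44),(48,-50,44),(48,-50,0),(48,50,0),(-48,-50,0)]; W=[Rt@(np.array(p,float)-[0,0,77])+bar for p in P]
    print(th,((proj(s,W)+.5-[140,320])*3.6).round(0).tolist(),'zmin',min(w[2] for w in W).round(1))
```

```text
0 [[624.0, 348.0], [549.0, 512.0], [555.0, 541.0], [628.0, 380.0], [397.0, 477.0]] zmin -1.0
0.1 [[629.0, 346.0], [553.0, 511.0], [567.0, 543.0], [640.0, 381.0], [411.0, 485.0]] zmin -5.4
0.2 [[633.0, 343.0], [557.0, 509.0], [578.0, 544.0], [650.0, 381.0], [425.0, 493.0]] zmin -9.0
0.3 [[635.0, 340.0], [560.0, 507.0], [588.0, 544.0], [660.0, 380.0], [440.0, 501.0]] zmin -11.7
0.4 [[637.0, 337.0], [562.0, 504.0], [597.0, 543.0], [669.0, 378.0], [455.0, 508.0]] zmin -13.6
```

The lid looks about 0.1 rad short of level, and the tool is held 2–3 mm off its target in +x. Moving a little in +x will relieve the side load and let the case settle flat.

```bash
python3 -m jog '[[1,0.005,0,0,0],[1,0.01,0,0,0],[1,0.015,0,0,0],[1,0.015,0,0,0]]' 4
python3 -m jog '[[1,0.005,0,0,0],[1,0.01,0,0,0],[1,0.015,0,0,0],[1,0.015,0,0,0]]' 4
python3 - <<'E'
from h import *
s=snap('scene','sc9'); g=lambda t:cv2.GaussianBlur(load(t)['frame'],(0,0),1).astype(int)
for t in('sc8','sc9'):
    f=g(t); r=f[400:475,255:330]; m=((r[...,0]-r[...,2]>25)&(r[...,0]<150)&(abs(r[...,0]-r[...,1])<30)).astype(np.uint8)
    k,l,st,c=cv2.connectedComponentsWithStats(m); i=1+st[1:,4].argmax(); pts=np.argwhere(l==i)[:,::-1]+[255,400]
    h=cv2.approxPolyDP(cv2.convexHull(pts.astype(np.int32)),1.3,True).reshape(-1,2); print(t,st[i],((h+.5-[140,320])*3.6).round(0).tolist())
E
```

```text
clock: 30.28
eef_pos: [574.5, -258.2, 55.5]
ee_rot: [3.135, 0.199, 0.001]
wrist_force: [3.4, 0.3, 4.5]
grip_width: 0.831
grip_force: 4.0
clock: 30.78
eef_pos: [579.0, -257.7, 53.9]
ee_rot: [-3.134, -0.2, 0.004]
wrist_force: [1.2, 0.1, 0.6]
grip_width: 0.835
grip_force: 4.2
sc8 [  19    6   47   55 1334] [[650.0, 351.0], [581.0, 502.0], [553.0, 502.0], [484.0, 473.0], [553.0, 311.0]]
sc9 [   0   11   69   59 1452] [[661.0, 365.0], [661.0, 391.0], [596.0, 538.0], [459.0, 491.0], [416.0, 459.0], [574.0, 329.0], [650.0, 355.0]]
```

Run:
```python
from fit import *
def model(q):
    x,y,th,yaw=q; c,n=np.cos(th),np.sin(th); return R(yaw)@np.array([[c,0,-n],[0,1,0],[n,0,c]]),np.array([x,y,4+48*abs(n)])
for t in('sc8','sc9'):
    f=cv2.GaussianBlur(load(t)['frame'],(0,0),.7).astype(int); m=((f[...,0]-f[...,2]>20)&(f[...,0]<150)&(abs(f[...,0]-f[...,1])<32)).astype(np.uint8)
    m[:400]=0;m[:,:255]=0;m[476:]=0;m[:,332:]=0
    k,l,st,c=cv2.connectedComponentsWithStats(m); i=1+st[1:,4].argmax(); obs_m=(l==i)
    # compare right/bottom boundary: region u > line; ignore gripper side
    reg=np.zeros((480,640),bool)
    yy,xx=np.mgrid[:480,:640]; reg=(xx>290)&(yy>408)&(yy<475)&(xx<335)
    best=[]
    for th in np.arange(-.1,.45,.05):
        def cost(p):
            M,o=model((p[0],p[1],th,p[2])); V=[M@np.array((a,b,h),float)+o for a in(-48,48) for b in(-50,50) for h in(0,44)]
            hl=cv2.convexHull((proj(load(t),V)*16).astype(np.int32)); z=np.zeros((480,640),np.uint8); cv2.fillConvexPoly(z,hl,1,shift=4)
            return ((z>0)!=obs_m)[reg].sum()
        b=min((cost((x,y,w)),x,y,w) for x in range(560,616,3) for y in range(-270,-245,3) for w in(.1,.14)); best.append((round(th,2),)+b)
    print(t,sorted(best,key=lambda a:a[1])[:5])
```

```text
sc8 [(np.float64(0.0), np.int64(260), 587, -255, 0.14), (np.float64(0.1), np.int64(266), 590, -258, 0.14), (np.float64(-0.1), np.int64(271), 575, -255, 0.1), (np.float64(0.3), np.int64(272), 584, -258, 0.14), (np.float64(-0.05), np.int64(273), 575, -255, 0.1)]
sc9 [(np.float64(-0.1), np.int64(282), 584, -258, 0.1), (np.float64(-0.05), np.int64(285), 584, -258, 0.1), (np.float64(0.0), np.int64(286), 584, -255, 0.1), (np.float64(0.1), np.int64(287), 587, -261, 0.1), (np.float64(0.05), np.int64(296), 584, -258, 0.1)]
```

```bash
python3 -m jog '[[1,0.004,0,0,0],[1,0.008,0,0,0],[1,0.012,0,0,0],[1,0.012,0,0,0]]' 4; python3 -m jog '[[1,0,0,0.004,0],[1,0,0,0.004,0]]' 3
```

```text
clock: 31.32
eef_pos: [584.7, -258.0, 55.0]
ee_rot: [-3.135, -0.199, 0.001]
wrist_force: [0.5, 0.7, -2.0]
grip_width: 0.837
grip_force: 4.0
clock: 31.58
eef_pos: [584.9, -258.2, 57.2]
ee_rot: [3.135, 0.199, 0.001]
wrist_force: [0.8, -0.6, -2.7]
grip_width: 0.842
grip_force: 3.0
```

```bash
python3 -m jog '[[1,0,0,-0.004,0],[1,0,0,-0.007,0],[1,0,0,-0.007,0]]' 3; python3 -m jog '[[1,0,0,-0.003,0],[1,0,0,-0.003,0]]' 3
```

```text
clock: 31.95
eef_pos: [584.6, -258.0, 53.8]
ee_rot: [-3.135, -0.199, 0.001]
wrist_force: [0.2, -0.3, -1.8]
grip_width: 0.833
grip_force: 3.0
clock: 32.2
eef_pos: [585.0, -258.2, 53.0]
ee_rot: [3.135, 0.199, 0.0]
wrist_force: [0.7, -0.4, -2.7]
grip_width: 0.838
grip_force: 3.0
```

```bash
python3 -m jog '[[1,0,0,-0.004,0],[1,0,0,-0.008,0],[1,0,0,-0.008,0]]' 3; python3 -m jog '[[1,0,0,-0.004,0],[1,0,0,-0.004,0]]' 3
python3 - <<'E'
from h import *
s=snap('scene','sc10'); snap('top','tp10')
for t in ('sc8','sc9','sc10'):
    r=load(t)['frame'][425:470,255:335].astype(int); m=(r[...,0]-r[...,2]>20)&(r[...,0]<130)
    print(t,[(425+j,(255+np.flatnonzero(m[j])[[0,-1]]).tolist()) for j in range(0,45,6) if m[j].any()])
E
```

```text
clock: 32.58
eef_pos: [585.5, -258.5, 51.2]
ee_rot: [3.134, 0.2, 0.002]
wrist_force: [-2.3, -0.5, 5.6]
grip_width: 0.812
grip_force: 3.7
clock: 32.83
eef_pos: [585.4, -258.5, 49.5]
ee_rot: [3.134, 0.199, 0.002]
wrist_force: [-1.5, 0.6, 4.7]
grip_width: 0.814
grip_force: 3.6
sc8 [(425, [265, 334]), (431, [283, 334]), (437, [280, 333]), (443, [282, 331]), (449, [255, 328]), (455, [262, 326]), (461, [277, 322]), (467, [295, 321])]
sc9 [(425, [262, 334]), (431, [289, 334]), (437, [286, 333]), (443, [285, 331]), (449, [255, 328]), (455, [262, 325]), (461, [275, 322]), (467, [292, 321])]
sc10 [(425, [262, 334]), (431, [293, 334]), (437, [290, 333]), (443, [288, 331]), (449, [255, 328]), (455, [262, 326]), (461, [273, 322]), (467, [288, 321])]
```

The force rise with the tips at lid height (49.5 mm, lid at 48 mm) shows the case is flat on the floor. Releasing.

```bash
python3 -m jog '[[0.3,0,0,0.003,0],[-0.7,0,0,0.005,0],[-0.85,0,0,0.005,0],[-1,0,0,0.005,0],[-1,0,0,0.005,0],[-1,0,0,0.005,0]]' 5
python3 -m jog '[[-1,0,0,0.02,0],[-1,0,0,0.05,0],[-1,0,0,0.1,0],[-1,0,0,0.2,0],[-1,0,0,0.35,0],[-1,0,0,0.5,0],[-1,-0.2,0.5,0.6,0],[-1,-0.4,0.8,0.6,0],[-1,-0.5,1,0.6,0],[-1,-0.5,1,0.6,0],[-1,-0.5,1,0.6,0],[-1,-0.5,1,0.6,0],[-1,-0.5,1,0.6,0]]' 5
python3 - <<'E'
from h import *
s=snap('scene','sc11'); t=snap('top','tp11'); 
C=np.zeros((600,800,3),np.uint8)
def put(f,x,y): C[y:y+f.shape[0],x:x+f.shape[1]]=f
z=lambda f,k:cv2.resize(f,None,fx=k,fy=k,interpolation=cv2.INTER_CUBIC)
put(z(s['frame'][330:480,140:400],1.9),0,0); put(z(t['frame'][130:310,200:520],1.8),0,290); put(z(s['frame'][150:330,300:460],1.8),500,0)
cv2.imwrite('pics/end.png',C)
E
```

```text
clock: 33.67
eef_pos: [584.8, -258.1, 50.0]
ee_rot: [-3.135, -0.199, 0.0]
wrist_force: [0.1, -1.2, -0.1]
grip_width: 0.997
grip_force: 0.0
clock: 35.3
eef_pos: [389.1, 132.6, 291.3]
ee_rot: [-3.135, -0.198, -0.005]
wrist_force: [0.6, -0.1, -0.5]
grip_width: 1.001
grip_force: 0.0Traceback (most recent call last):
  File "<stdin>", line 6, in <module>
  File "<stdin>", line 4, in put
ValueError: could not broadcast input array from shape (324,576,3) into shape (310,576,3)
```

My 10 views are used, so the final check is numerical. I'll fit the case's tilt to its teal mask and compare the other objects before and after.

Run:
```python
from fit import *
def model(q):
    x,y,th,yaw=q; c,n=np.cos(th),np.sin(th); return R(yaw)@np.array([[c,0,-n],[0,1,0],[n,0,c]]),np.array([x,y,4+48*abs(n)])
ims=[load('sc11'),load('tp11')]; ms=[]
for s,(x0,y0,x1,y1) in zip(ims,((245,390,345,479),(410,165,500,240))):
    f=s['frame'].astype(int); m=np.zeros((480,640),np.uint8); r=f[y0:y1,x0:x1]
    m[y0:y1,x0:x1]=((r[...,0]-r[...,2]>12)&(r[...,0]<135)&(abs(r[...,0]-r[...,1])<28)) | (r.max(2)<50)
    m=cv2.morphologyEx(m,cv2.MORPH_OPEN,np.ones((3,3),np.uint8)); k,l,st,c=cv2.connectedComponentsWithStats(m); i=1+st[1:,4].argmax(); ms.append(l==i); print(st[i],c[i].round(1))
def cost(q):
    M,o=model(q); V=[M@np.array((a,b,h),float)+o for a in(-48,48) for b in(-50,50) for h in(0,44)]; e=0
    for s,m in zip(ims,ms):
        z=np.zeros((480,640),np.uint8); cv2.fillConvexPoly(z,cv2.convexHull((proj(s,V)*16).astype(np.int32)),1,shift=4); e+=((z>0)!=m).sum()
    return e
for th in (-.1,0,.1,.2,.4): print(th,min((cost((x,y,th,w)),x,y,w) for x in range(566,612,3) for y in range(-270,-246,3) for w in(.09,.13,.17)))
for n,a,b,(x0,y0,x1,y1) in (('jar','top0','tp11',(370,188,402,225)),('tin','top0','tp11',(388,140,420,170)),('puck','top0','tp11',(272,220,294,240)),('packed','top0','tp11',(445,268,490,294)),('cup','top0','tp11',(135,215,165,245)),('jar_s','scene0','sc11',(308,325,345,380)),('puck_s','scene0','sc11',(348,236,368,254)),('packed_s','scene0','sc11',(162,382,212,438))):
    A,B=load(a)['frame'],load(b)['frame']; t=A[y0:y1,x0:x1]; Rr=cv2.matchTemplate(B[y0-6:y1+6,x0-6:x1+6],t,cv2.TM_CCOEFF_NORMED); _,m,_,p=cv2.minMaxLoc(Rr); print(n,round(m,3),p[0]-6,p[1]-6)
```

```text
[ 262  407   63   60 2393] [294.  436.2]
[ 428  183   40   36 1229] [447.3 200.5]
-0.1 (np.int64(909), 599, -252, 0.17)
0 (np.int64(911), 599, -252, 0.17)
0.1 (np.int64(940), 599, -252, 0.13)
0.2 (np.int64(954), 602, -252, 0.09)
0.4 (np.int64(1015), 611, -252, 0.09)
jar 1.0 0 0
tin 1.0 0 0
puck 0.503 0 -1
packed 0.961 0 0
cup 0.999 0 0
jar_s 0.999 0 0
puck_s 0.848 0 0
packed_s 0.903 0 0
```

Run:
```python
from fit import *
for t in('top0','tp11','scene0','sc11'):
    f=load(t)['frame'].astype(int); m=(f[...,2]>150)&(f[...,1]<70)&(f[...,0]<70); y,x=np.nonzero(m); k=((x>270)&(x<295)&(y>215)&(y<240)) if t[0]=='t' else ((x>340)&(x<375)&(y>230)&(y<260)); print(t,k.sum(),x[k].mean().round(2),y[k].mean().round(2))
for t,(x0,y0,x1,y1) in (('sc11',(245,390,345,479)),('tp11',(410,165,500,240))):
    s=load(t); r=s['frame'][y0:y1,x0:x1]; h=cv2.cvtColor(cv2.GaussianBlur(r,(3,3),0),cv2.COLOR_BGR2HSV)
    m=((h[...,0]>82)&(h[...,0]<100)&(h[...,1]>90)&(h[...,2]>25)).astype(np.uint8)   # teal only
    m=cv2.morphologyEx(m,cv2.MORPH_CLOSE,np.ones((5,5),np.uint8)); k,l,st,c=cv2.connectedComponentsWithStats(m); i=1+st[1:,4].argmax()
    pts=(np.argwhere(l==i)[:,::-1]+[x0,y0]).astype(np.float32); hl=cv2.approxPolyDP(cv2.convexHull(pts),1.5,True).reshape(-1,2); print(t,len(pts),hl.tolist(),cv2.minAreaRect(pts))
    for z in (4,48): print(z,onplane(s,hl,z)[:,:2].round(0).tolist())
    lid=h[...,2][l==i]; print('V hist',np.histogram(lid,6))
```

```text
top0 88 282.48 228.9
tp11 36 281.92 226.22
scene0 73 356.93 243.55
sc11 75 357.08 243.56
sc11 2535 [[324.0, 422.0], [323.0, 431.0], [306.0, 470.0], [265.0, 455.0], [262.0, 447.0], [282.0, 407.0]] ((293.04736328125, 437.6863708496094), (50.15385437011719, 54.15385055541992), 22.61986541748047)
4 [[628.0, -189.0], [636.0, -207.0], [647.0, -293.0], [560.0, -306.0], [546.0, -295.0], [535.0, -202.0]]
48 [[639.0, -205.0], [646.0, -223.0], [657.0, -305.0], [574.0, -318.0], [560.0, -307.0], [550.0, -218.0]]
V hist (array([  31,  250,  306,  194, 1463,  291]), array([ 13.        ,  32.83333333,  52.66666667,  72.5       ,
        92.33333333, 112.16666667, 132.        ]))
tp11 1178 [[466.0, 214.0], [434.0, 218.0], [431.0, 211.0], [429.0, 187.0], [431.0, 185.0], [462.0, 183.0], [467.0, 210.0]] ((447.4999694824219, 200.0), (34.36539077758789, 35.779605865478516), 81.8698959350586)
4 [[569.0, -316.0], [555.0, -223.0], [575.0, -215.0], [645.0, -210.0], [651.0, -216.0], [659.0, -306.0], [580.0, -319.0]]
48 [[560.0, -304.0], [547.0, -214.0], [566.0, -206.0], [634.0, -202.0], [640.0, -207.0], [648.0, -295.0], [571.0, -307.0]]
V hist (array([ 54,  55,  73, 138, 188, 670]), array([ 27.        ,  43.16666667,  59.33333333,  75.5       ,
        91.66666667, 107.83333333, 124.        ]))
```

Lid corners triangulated at z = 48 mm agree between the two cameras within about 3–4 mm, so the case is level on the tote floor at about (598,−255). The puck, jar, tin, cup and packed carton haven't moved. Handing in.

```bash
python3 -c "
from station import order
print(order.close_job())"
```

```text
the job is handed in; nothing more can be done
None
```

The job is handed in at about 36 s: both cartons lie flat and the teal case stands upright on the tote's floor, and the puck, the packed carton, the jar, the tin and the cup are where they were (the bowl and the palette knife were not checked at the end).

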